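Bore check of a grinder bracket with a held probe

ROBOT

A 6-joint arm with a two-finger parallel gripper is mounted at the origin on the work surface. World frame = base frame: x ahead of the robot, y to its left, z up, the work surface at z = 0. Lengths are in m, angles in rad, forces in N, time in s.
With the tool pointing down it reaches from about 0.25 to 0.725 m from the base axis. Payload 9.7 kg.
Tool frame: the origin (TCP) lies midway between the tips of the shut fingers; the grasp point (between the pads) lies 19 mm behind it; y points along the fingers, z is the direction in which the jaws open and shut, and the axes are right-handed (so a half turn about y gives the same grasp; the last joint's range is limited). The gripper opens to 85 mm and grips with 20 to 120 N. Pads are 22 mm wide; open, the fingers measure 114 mm over their backs; the gripper's body (76 mm by 85 mm) begins 54 mm behind the grasp point. The pads swing forward as they close: fully open they stand 13 mm farther back than shut.
Start: joints at [-1.342, 0.087, 0.176, 1.66, 0, 1.571], TCP at [0.125, -0.536, 0.231] pointing down, gripper open.
Joint ranges: [-3.13, 3.13], [-0.85, 1.81], [-1.15, 1.24], [-2.2, 2.28], [-1.44, 1.52], [-3.14, 3.14]. Speed limits (rad/s): [2.22, 2.22, 2.57, 3.14, 3.14, 3.14].

INTERFACE

Orientations are given as a unit quaternion [w, x, y, z].
In Python, from workcell import env gives the robot as it stands.
- The arm moves only by the tool move_arm, never from a script. Its argument "targets" is a list of rows, each a list of 4 numbers: the shift along the tool's x, y, z in cm, then the turn about the tool's y in degrees. In form: [[tx, ty, tz, twist], ...]. A call has 1 to 8 rows; each row is the pose to reach, as a shift and turn from the pose commanded when the call began, along the tool's axes at that moment; what a row does not reach only later rows make up. A row lasts 1/8 s, in which the tool goes at most 62.5 mm and 10.7 degrees, less where a joint would pass 70% of its speed; a pose out of reach is approached as far as the arm can. A call with a gripper value outside its range is refused whole. "hand" is the finger opening in cm, from 0 to 8.54, set as the call begins (left out, the last holds). The fingers move at their own pace and stop on an object; "force" is the grip in N (left out, the last holds). Time passes only in rows, so rows that repeat a pose let the fingers close. It gives the time, the measured TCP pose, the force and the opening at its end, in the units of the state.
- env.observe(): the state, without advancing time (a new reading comes with each control period).
- env.read_camera(name): name is "side" or "top" or "wrist"; returns the picture (400x640x3 uint8, red, green, blue); there is no depth.
- env.get_calibration(name): a dict with "camera_matrix" (3x3 intrinsics, pixels), "xyz" and "orientation" of the camera in the world; the wrist camera has in their place "hand_eye" (4x4, takes a point from camera to tool coordinates, whose origin is the TCP and whose axes are the tool frame's). Camera axes: x right, y down, z forward; pixel columns grow to the right and rows downward; lengths in m; the calibration is good to about 2 mm. A picture is of the moment at which its call begins: read the wrist's pose just before it. get_calibration takes no time and is no camera call.
- env.hand_in(): hands the job in, once; it reports no verdict.
The state is a dict: "time": time; "joints": joint angles; "qvel": joint speeds; "joint_torque": joint torques, N m; "ee_pos": TCP position; "orientation": TCP orientation; "wrist_force": force on the tool from outside, world axes, zero at the start; "moment": the same for the moment, N m; "grip_width": finger opening in m.
Only numpy, scipy, OpenCV 4.12 (cv2) and the standard library are available. Lean on these libraries where they do the work, as an engineer would, in place of code of your own. Each camera call takes 0.05 s, during which the arm holds its last target.

TASK

Lay the aluminium bracket flat and fully down in the steel nest, collar up and with its collar over the open end of the nest, setting it down without dropping it, and let go of it. Then draw the probe rod out of its wooden holder, lower it upright through the bracket's collar without ever touching the bracket or the nest with it, and finish while still holding it there, motionless, centred in the bore with the tip about 15 mm below the bracket's underside. Leave the caliper, the abrasive wheel and the jar where they are.

Things in the scene. Friction and masses are not known exactly. Their poses are not given: they have to be found in the camera images.
- bracket: Loose flat aluminium bracket 140 x 56 x 10 mm (x, y, z), about 0.25 kg, flat on the bench, collar up. Origin: centre of its underside; x lengthwise, z up. At x = -45 mm a round collar, 42 mm across, its top 28 mm above the underside, with a 28 mm bore right through; at x = +45 mm a 34 x 12 mm slot. Grip it across its 56 mm width at the middle (centre of mass within 10 mm of the origin).
- bore (a point): Point on the axis of the bracket's bore, level with the bracket's underside (45 mm from its origin along its -x). z is the bore axis.
- nest: Fixed dark steel nest. Origin: centre of its foot, on the bench; x lengthwise. The bracket lies on it with x to x, y to y, its underside 50 mm above the bench. +x end: solid block 44 mm wide, from x = -5 mm on. -x end: two arms, 44 mm gap between them, open below the bore down to a 6 mm foot plate. Stops at the ends, and at the sides where |x| > 49 mm, rise 7 mm and leave 3 mm play all round.
- nest_bore (a point): Point of the nest over which the bracket's bore must come: 45 mm along the nest's -x from its centre, level with the supports (50 mm above the bench).
- holder: Fixed wooden block 70 x 70 x 60 mm with one vertical round socket, 15 mm wide and 50 mm deep, in the middle of its top. Origin: centre of its underside. The probe stands in it.
- probe: Loose probe, 0.15 kg: steel rod 12 mm thick, 105 mm long; above it a 4 mm flange 32 mm across; above that a black round handle 26 mm thick, 109 to 157 mm from the tip, with a 2.5 mm steel cap. Origin: centre of the tip (lower end); z up along the rod. It stands upright and loose in the holder, tip 10 mm above the bench, and must rise over 50 mm to come out.
- probe_grip (a point): Point on the probe's axis at the middle of the handle, 136 mm above the tip: where to grip, from above.
- caliper: Bystander: steel caliper 210 mm long lying flat on the bench beyond the work. Origin near the middle of its beam, underside.
- wheel: Bystander: grey abrasive wheel, 110 mm across and 22 mm thick, lying flat on the bench beyond the work. Origin: centre of its underside.
- jar: Bystander: closed jar, 70 mm across and 75 mm tall, standing on the bench to the robot's right, nearer than the work. Origin: centre of its underside.

How it is judged:
On the way, in this order (a step that is already met when the one before it is completed fails the run):
1. the bracket lies flat and fully down in the nest, collar over the open end, released and at rest (horizontal distance between bore and nest_bore below 0.008 m and z of bore in the frame of nest between 0.047 and 0.0525 m and angle between bracket's own z axis and vertical below 0.03 rad and contact force between the fingers and bracket below 0.05 N and linear speed of bracket below 0.02 m/s), for 0.2 s.
2. the probe is held clear above the bracket, out of its holder (height (world z) of probe above 0.08 m and contact force between the fingers and probe above 1 N and contact force between probe and holder below 0.05 N), for 0.1 s.
At the end, for the whole second after the job is handed in: Bracket released in the nest: flat (0.03 rad), down (2.5 mm), bore within 8 mm of nest_bore. Probe held still by the fingers, upright (0.07 rad), tip within 3.5 mm of the bore axis and 22 to 43 mm above the bench, touching neither bracket nor nest, for the last second (all of step 1 and horizontal distance between probe and bore below 0.0035 m and height (world z) of probe between 0.022 and 0.043 m and angle between probe's own z axis and vertical below 0.07 rad and contact force between the fingers and probe above 1 N and contact force between probe and bracket below 0.05 N and contact force between probe and nest below 0.05 N and linear speed of probe below 0.01 m/s and angular speed of probe below 0.1 rad/s); the arm keeps its last pose, push and grip.
It fails at once if the probe touches the bracket (contact force between probe and bracket above 0.1 N).
It fails at once if the probe touches the nest (contact force between probe and nest above 0.1 N).
It fails at once if the bracket is dropped or thrown (moves faster than 0.5 m/s out of the fingers' hold) (contact force between the fingers and bracket below 0.05 N and linear speed of bracket above 0.5 m/s).
It fails at once if the caliper, the wheel or the jar is moved by more than 20 mm (distance of any of caliper, wheel, jar from where it was at the start of the episode above 0.02 m).
It also fails if it takes over 64 s, if anything falls off the work surface, if the arm or the gripper's body presses on something with over 40 N, if the wrist force passes 120 N, or if a joint passes its speed limit or range.

## Working session

There is one attempt and no reset: what is moved stays moved. The work goes in short steps, Python scripts to look and compute and a tool call to move; the robot and the scene stay as the last step left them, time stands still between calls to the robot, and variables do not carry over. Pictures are saved under pics/ and viewed, and the job is handed in when it is done.

Besides the shell and the picture viewer there is one more tool, called after "Request:" as name([rows], argument=value, ...), one row to a line, values as JSON. move_arm: Moves the arm, as the interface text tells. Its arguments: {"type":"object","properties":{"targets":{"type":"array"},"hand":{"type":"number"},"force":{"type":"number"}},"required":["targets"]}

```bash
ls; mkdir -p pics
python3 - <<'E'
from workcell import env
import cv2,json
s=env.observe();print(s)
for n in ["side","top","wrist"]:
    im=env.read_camera(n);cv2.imwrite(f"pics/{n}0.png",im[:,:,::-1])
    print(n,env.get_calibration(n))
E
```

```text
pics
{'time': 0.0, 'joints': array([-1.34202026e+00,  8.74443240e-02,  1.75105085e-01,  1.65980002e+00,
        8.55072836e-06,  1.57078844e+00]), 'qvel': array([0.00036517, 0.00039791, 0.00073841, 0.00078215, 0.00039427,
       0.00096675]), 'joint_torque': array([ 9.82831298e-04, -5.20386314e+01,  4.64804113e+01,  1.60882669e-02,
        1.34305305e-04,  1.10084767e-05]), 'ee_pos': array([ 0.12467993, -0.53543478,  0.23057683]), 'orientation': array([ 0.08065984, -0.08076222,  0.70295728, -0.70201319]), 'wrist_force': array([-0.10075944,  0.43099443, -0.15432509]), 'moment': array([-0.04045293,  0.01683987, -0.00876694]), 'grip_width': 0.08556841394077565}
side {'camera_matrix': array([[401.45128633,   0.        , 318.52435691],
       [  0.        , 401.45128633, 208.03033081],
       [  0.        ,   0.        ,   1.        ]]), 'xyz': array([ 0.44101763, -0.81102774,  0.88788526]), 'orientation': array([-0.3799994 ,  0.92432613, -0.02742565,  0.02166805])}
top {'camera_matrix': array([[403.86544302,   0.        , 325.0862088 ],
       [  0.        , 403.86544302, 195.50942786],
       [  0.        ,   0.        ,   1.        ]]), 'xyz': array([ 0.42479381, -0.05322181,  1.11435806]), 'orientation': array([-0.03616954,  0.71087737, -0.70094675,  0.04493082])}
wrist {'camera_matrix': array([[287.82262808,   0.        , 314.43191054],
       [  0.        , 287.82262808, 198.27255582],
       [  0.        ,   0.        ,   1.        ]]), 'hand_eye': array([[-1.95153142e-04,  9.59653461e-01,  2.81185341e-01,
        -7.06008834e-02],
       [-2.44978924e-04, -2.81185384e-01,  9.59653437e-01,
        -1.43046122e-01],
       [ 9.99999951e-01,  1.18394901e-04,  2.89969084e-04,
         6.80860463e-04],
       [ 0.00000000e+00,  0.00000000e+00,  0.00000000e+00,
         1.00000000e+00]])}
```

View pics/top0.png

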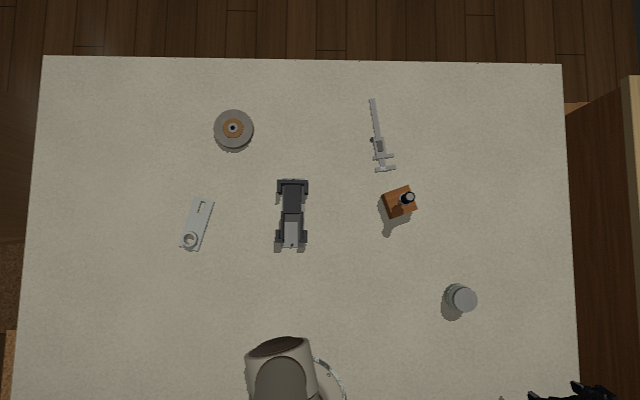

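View pics/side0.png

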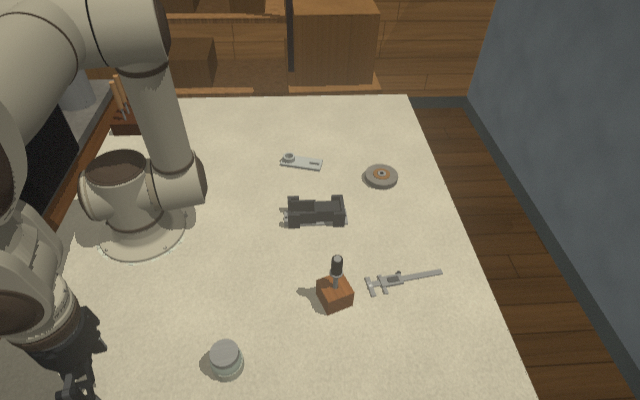

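View pics/wrist0.png

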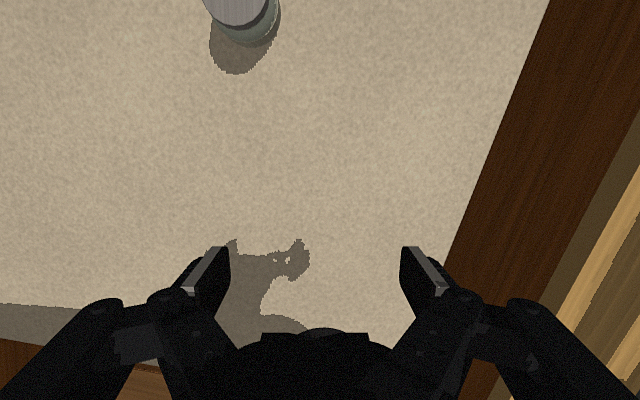

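Top view: bracket with its collar at (190,239) and slot at about (203,206), nest around (292,213), holder with probe at (400,200), jar at (460,298). I'll enlarge these.

Run:
```python
import cv2,numpy as np
t=cv2.imread('pics/top0.png');s=cv2.imread('pics/side0.png')
f=lambda im,x,y,w,h,k:cv2.resize(im[y:y+h,x:x+w],None,fx=k,fy=k,interpolation=cv2.INTER_CUBIC)
cv2.imwrite('pics/t_a.png',np.hstack([f(t,170,170,60,90,6),f(t,265,170,60,90,6)]))
cv2.imwrite('pics/t_b.png',np.hstack([f(t,370,170,60,75,6),f(s,300,240,70,75,6)]))
cv2.imwrite('pics/s_a.png',f(s,270,140,100,100,6))
```

```text
(no output)
```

View pics/t_a.png

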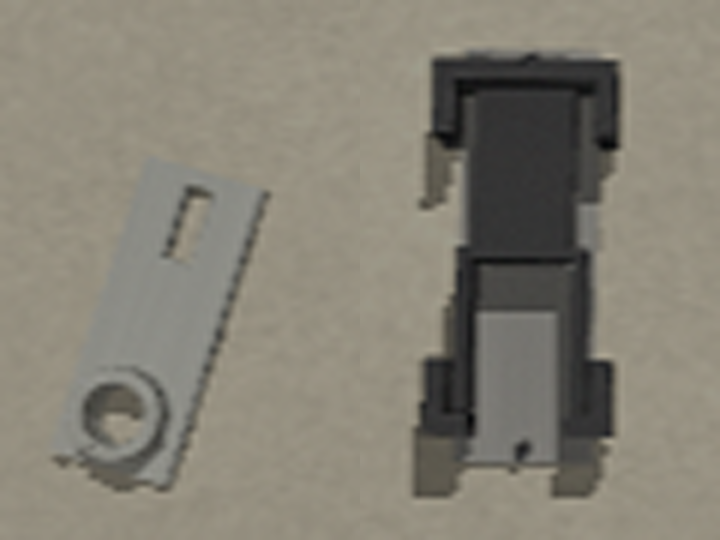

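View pics/t_b.png

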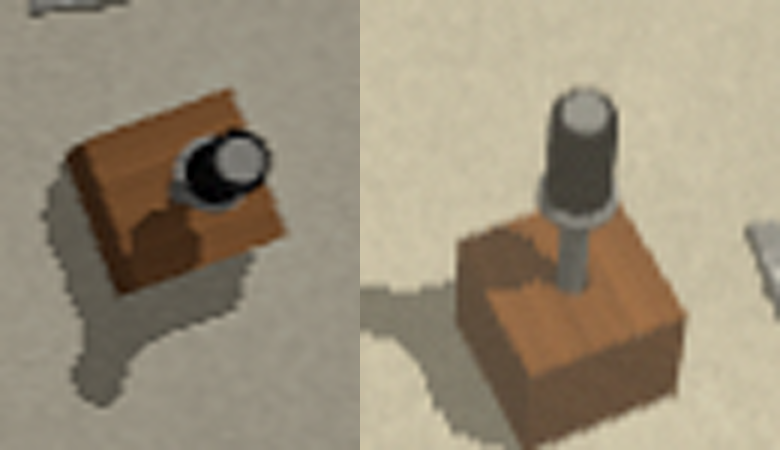

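View pics/s_a.png

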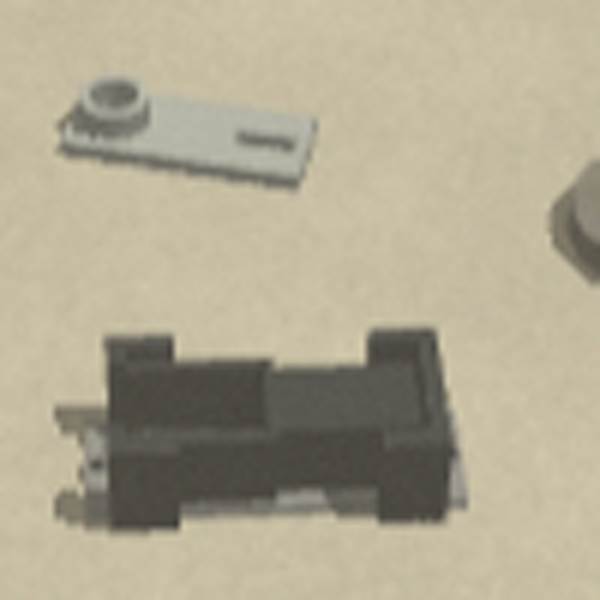

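```bash
cat > h.py <<'E'
import numpy as np, cv2
from scipy.spatial.transform import Rotation as R
from workcell import env
def q(o): return R.from_quat([o[1],o[2],o[3],o[0]])
def cam(n,s=None):
    c=env.get_calibration(n);K=c['camera_matrix']
    if n!='wrist': return K,q(c['orientation']).as_matrix(),np.array(c['xyz'])
    H=c['hand_eye'];Rt=q(s['orientation']).as_matrix()
    return K,Rt@H[:3,:3],Rt@H[:3,3]+s['ee_pos']
def ray(C,uv,z):
    K,Rm,t=C;d=Rm@np.linalg.inv(K)@np.array([uv[0],uv[1],1.])
    return t+d*(z-t[2])/d[2]
def proj(C,P):
    K,Rm,t=C;p=K@(Rm.T@(np.asarray(P,float)-t));return p[:2]/p[2]
def totool(s,target):  # shift in tool axes (cm)
    return q(s['orientation']).inv().apply(np.asarray(target)-s['ee_pos'])*100
def shot(n,name):
    s=env.observe();im=env.read_camera(n)[:,:,::-1];cv2.imwrite('pics/'+name,im);return s,im
E
python3 - <<'E'
from h import *
T=cam('top');S=cam('side')
a=lambda u,v,ox,oy,z,C=T,k=6:print((u,v),z,ray(C,((u+.5)/k-.5+ox,(v+.5)/k-.5+oy),z).round(4))
print('bracket slot,bore,corners')
a(188,222,170,170,.01);a(120,413,170,170,.028);a(147,158,170,170,.01);a(268,190,170,170,.01)
a(115,95,270,140,.028,S);a(266,139,270,140,.01,S)
print('nest')
for u,v in[(433,60),(620,62),(420,435),(612,432)]:a(u-360,v,265,170,.057)
a(106,338,270,140,.057,S);a(435,330,270,140,.057,S)
print('holder corners, probe cap')
for u,v in[(72,150),(232,90),(286,234),(125,293)]:a(u,v,370,170,.06)
a(241,160,370,170,.1695)
for u,v in[(456-360,242),(685-360,317),(530-360,378)]:a(u,v,300,240,.06,S)
a(585-360,112,300,240,.1695,S);a(572-360,290,300,240,.06,S)
print('jar/wheel/cal')
print(ray(T,(463,298),.075),ray(T,(233,129),.022),ray(T,(380,140),.0))
s=env.observe();print(q(s['orientation']).as_matrix().round(3))
E
```

```text
bracket slot,bore,corners
(188, 222) 0.01 [0.5167 0.2729 0.01  ]
(120, 413) 0.028 [0.4297 0.2935 0.028 ]
(147, 158) 0.01 [0.5457 0.2929 0.01  ]
(268, 190) 0.01 [0.5319 0.2372 0.01  ]
(115, 95) 0.028 [0.4291 0.2985 0.028 ]
(266, 139) 0.01 [0.5152 0.2769 0.01  ]
nest
(73, 60) 0.057 [0.5872 0.0628 0.057 ]
(260, 62) 0.057 [ 0.5876 -0.0196  0.057 ]
(60, 435) 0.057 [0.4231 0.064  0.057 ]
(252, 432) 0.057 [ 0.4255 -0.019   0.057 ]
(106, 338) 0.057 [0.422  0.0649 0.057 ]
(435, 330) 0.057 [0.5872 0.063  0.057 ]
holder corners, probe cap
(72, 150) 0.06 [ 0.5511 -0.2143  0.06  ]
(232, 90) 0.06 [ 0.5788 -0.285   0.06  ]
(286, 234) 0.06 [ 0.5154 -0.308   0.06  ]
(125, 293) 0.06 [ 0.4886 -0.2372  0.06  ]
(241, 160) 0.1695 [ 0.535  -0.2642  0.1695]
(96, 242) 0.06 [ 0.488  -0.2422  0.06  ]
(325, 317) 0.06 [ 0.5775 -0.283   0.06  ]
(170, 378) 0.06 [ 0.513  -0.3074  0.06  ]
(225, 112) 0.1695 [ 0.5336 -0.262   0.1695]
(212, 290) 0.06 [ 0.5334 -0.2679  0.06  ]
jar/wheel/cal
[ 0.28904037 -0.41747527  0.075     ] [0.73225441 0.19132353 0.022     ] [ 0.71362291 -0.21936102  0.        ]
[[-0.974 -0.     0.227]
 [-0.227  0.001 -0.974]
 [-0.    -1.    -0.001]]
```

Request:
move_arm([
  [-3.4,0,-4.7,1.7],
  [-6.8,0,-9.4,3.4],
  [-10.2,0,-14.1,5.1],
  [-13.6,0,-18.8,6.8],
  [-17,0,-23.5,8.5],
  [-20.4,0,-28.2,10.2],
  [-23.8,0.5,-32.9,11.9],
  [-27.2,1,-37.6,13.6],
], hand=8.5, force=60)

```text
time: 1.15
ee_pos: [0.3046, -0.1061, 0.2212]
orientation: [0.003, -0.004, -0.707, 0.707]
wrist_force: [1.4, -0.1, -0.2]
grip_width: 0.0851
```

Run:
```python
from h import *
s=env.observe();print(s['time'],s['ee_pos'],s['joints']);print(totool(s,(.473,.284,.2)))
M=q(s['orientation']).as_matrix();print(np.degrees(np.arctan2(M[1,2],M[0,2])))
```

```text
1.15 [ 0.30461889 -0.10606385  0.22121312] [-3.35067566e-01 -4.57021236e-01 -3.06421796e-01  1.72040703e+00
  1.15893832e-05  2.81662934e+00]
[-16.44113053   2.12484277 -39.17517406]
-90.57893895942675
```

Request:
move_arm([
  [-1.2,0,-2.5,-10.5],
  [-2.4,0,-5,-21],
  [-3.6,0,-7.5,-31.5],
  [-4.8,0,-10,-42],
  [-6,0,-12.5,-52.5],
  [-7.2,0,-15,-63],
  [-8.4,0,-17.5,-73.5],
  [-9.6,0,-20,-84],
])

```text
time: 2.15
ee_pos: [0.4023, 0.0923, 0.2211]
orientation: [0.472, -0.473, 0.526, -0.526]
wrist_force: [0.1, 0.1, -0.1]
grip_width: 0.0851
```

Run:
```python
from h import *
s=env.observe();print(s['time'],s['ee_pos'],s['joints']);print(totool(s,(.473,.284,.2)))
M=q(s['orientation']).as_matrix();print(np.degrees(np.arctan2(M[1,2],M[0,2])))
```

```text
2.15 [0.40230075 0.09229912 0.22110299] [ 2.25584798e-01 -2.41845186e-01 -1.51950432e-01  1.66092338e+00
 -8.63080491e-05  1.90341597e+00]
[-19.81599843   2.10622589   4.98191724]
-6.132645183672023
```

Needs +82.8° about world up (twist −82.8°).

Request:
move_arm([
  [-2.5,0.2,0.6,-10.4],
  [-5,0.5,1.2,-20.8],
  [-7.5,0.8,1.8,-31.2],
  [-10,1.1,2.5,-41.6],
  [-12.5,1.4,3.1,-52],
  [-15,1.7,3.8,-62.4],
  [-17.5,1.9,4.4,-72.8],
  [-19.8,2.1,5,-82.8],
])

```text
time: 3.15
ee_pos: [0.4743, 0.2833, 0.1998]
orientation: [-0.702, 0.702, -0.082, 0.082]
wrist_force: [0.2, -0.7, -0.6]
grip_width: 0.0847
```

Request:
move_arm([
  [0,0,0,0],
])

```text
time: 3.28
ee_pos: [0.4741, 0.2834, 0.1992]
orientation: [-0.702, 0.702, -0.084, 0.083]
wrist_force: [0.1, 0.1, 0.2]
grip_width: 0.0849
```

Run:
```python
from h import *
s,im=shot('wrist','w1.png');print(s['time'],s['ee_pos'],s['joints']);print(totool(s,(.473,.284,.2)))
M=q(s['orientation']).as_matrix();print(np.degrees(np.arctan2(M[1,2],M[0,2])))
```

```text
3.275 [0.47411125 0.28335435 0.19924737] [5.38644216e-01 8.42747451e-02 1.10975377e-01 1.59908268e+00
 9.35823735e-05 7.76004527e-01]
[-0.12328131 -0.07515321  0.03654628]
76.40028753154158
```

View pics/w1.png

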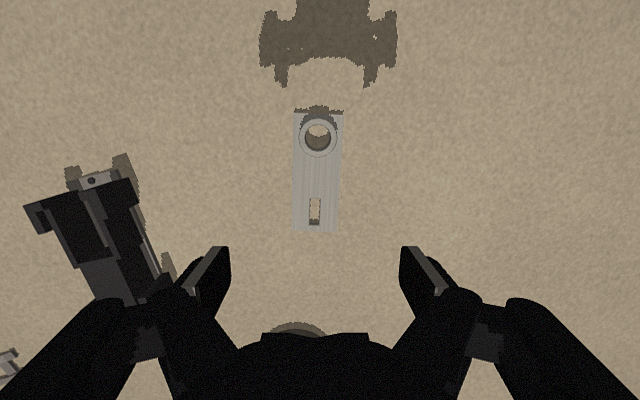

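Run:
```python
from h import *
im=cv2.imread('pics/w1.png')
cv2.imwrite('pics/w1a.png',cv2.resize(im[95:245,270:370],None,fx=4,fy=4,interpolation=cv2.INTER_CUBIC))
cv2.imwrite('pics/w1b.png',cv2.resize(im[145:300,15:185],None,fx=4,fy=4,interpolation=cv2.INTER_CUBIC))
```

```text
(no output)
```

View pics/w1a.png

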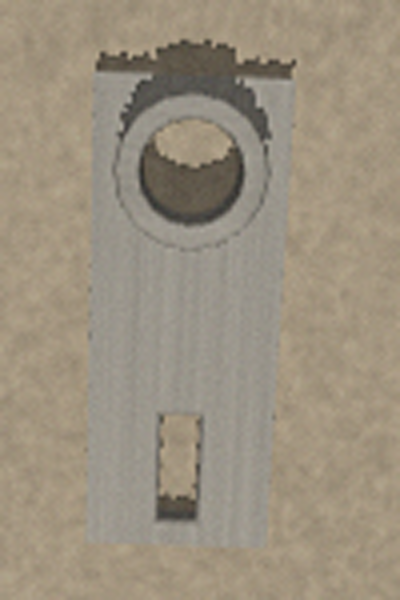

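View pics/w1b.png

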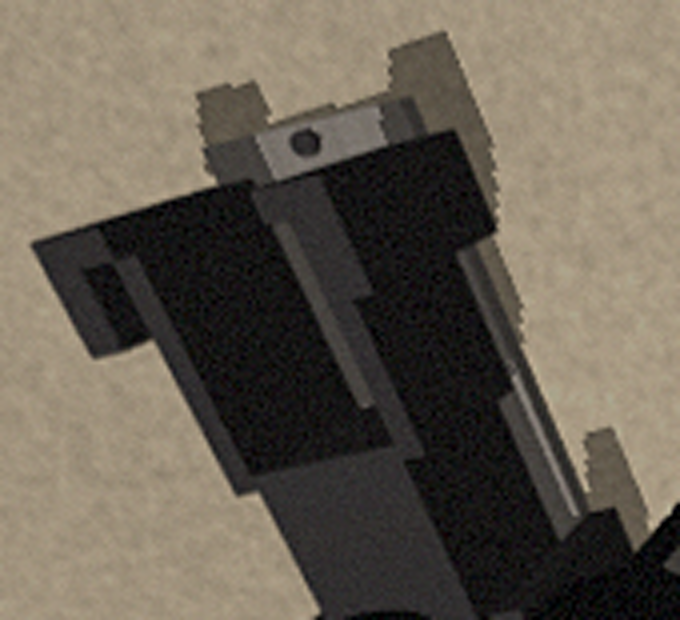

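Run:
```python
from h import *
s=env.observe();W=cam('wrist',s)
P=[ray(W,((u+.5)/4-.5+270,(v+.5)/4-.5+95),z)[:2] for u,v,z in[(92,72,.01),(294,78,.01),(88,543,.01),(268,546,.01),(192,171,.028),(179,467,.01)]]
P=np.array(P);print(P.round(4))
c=P[:4].mean(0);d=(P[2]+P[3]-P[0]-P[1])/2;d2=P[5]-P[4];c2=(P[4]+P[5])/2
for c,d in((c,d),(c2,d2)):
    print(c,np.hypot(*d),np.degrees(np.arctan2(d[1],d[0])))
    print(totool(s,(*c,.2)))
```

```text
[[0.3965 0.2754]
 [0.4113 0.3294]
 [0.5319 0.2379]
 [0.5462 0.2921]
 [0.4279 0.2961]
 [0.5144 0.2713]]
[0.47147367 0.28368278] 0.14023696976223884 -15.4844908990786
[-0.26243932 -0.03666345  0.04553204]
[0.47111956 0.28372995] 0.09002217652635454 -16.006591016232065
[-0.2979554  -0.03662599  0.04168102]
```

Request:
move_arm([
  [-0.28,0,0.04,2.1],
  [-0.28,4,0.04,2.1],
  [-0.28,9,0.04,2.1],
  [-0.28,14,0.04,2.1],
  [-0.28,17.5,0.04,2.1],
  [-0.28,19,0.04,2.1],
  [-0.28,20,0.04,2.1],
  [-0.28,20,0.04,2.1],
])

```text
time: 4.32
ee_pos: [0.4718, 0.2835, 0.0009]
orientation: [0.701, -0.7, 0.097, -0.098]
wrist_force: [0.3, 0.8, -0.0]
grip_width: 0.0848
```

Run:
```python
from h import *
s,im=shot('wrist','w2.png');print(s['time'],s['ee_pos'],s['wrist_force']);print(totool(s,(.4713,.2837,.0)))
M=q(s['orientation']).as_matrix();print(np.degrees(np.arctan2(M[1,2],M[0,2])))
```

```text
4.325 [0.47184253 0.28352765 0.00089736] [ 0.2572563   0.83808457 -0.04964936]
[-0.05694083  0.08970836  0.00173312]
74.16497184106042
```

View pics/w2.png

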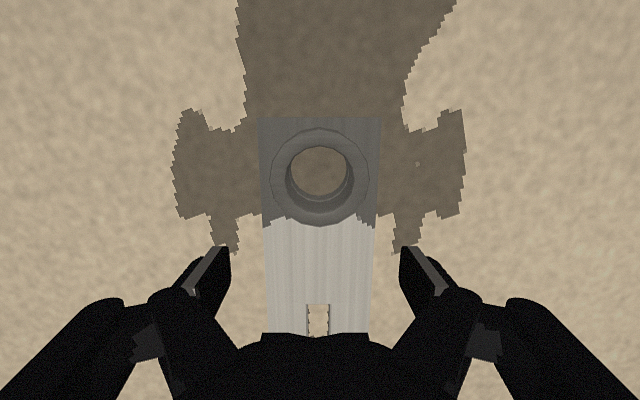

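The bracket lies symmetric between the open fingers (edges at u≈262 and 376 between tips at 230 and 401). Closing now.

Request:
move_arm([
  [0,0.1,0,0],
  [0,0.1,0,0],
  [0,0.1,0,0],
  [0,0.1,0,0],
  [0,0.1,0,0],
  [0,0.1,0,0],
], hand=4.5, force=60)

```text
time: 5.12
ee_pos: [0.4721, 0.284, 0.0006]
orientation: [0.701, -0.7, 0.097, -0.098]
wrist_force: [-0.6, -0.2, 5.8]
grip_width: 0.0535
```

Run:
```python
from h import *
s,im=shot('wrist','w3.png');print(s['time'],s['ee_pos'],s['wrist_force'],s['grip_width'])
```

```text
5.125 [0.47213688 0.28398173 0.00064264] [-0.62123585 -0.19004351  5.80031087] 0.05353255843921171
```

View pics/w3.png

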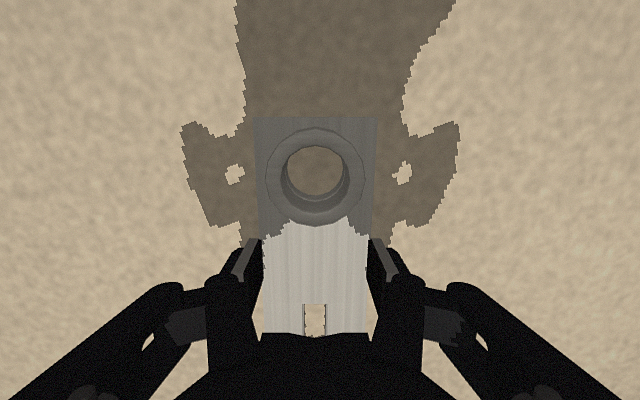

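Request:
move_arm([
  [0,-1,0,0],
  [0,-3,0,0],
  [0,-6,0,0],
  [0,-10,0,0],
  [0,-10,0,0],
])

```text
time: 5.8
ee_pos: [0.473, 0.2844, 0.1031]
orientation: [0.702, -0.699, 0.096, -0.099]
wrist_force: [-0.1, 0.1, -2.7]
grip_width: 0.0536
```

Run:
```python
from h import *
s,im=shot('wrist','w4.png');print(s['time'],s['ee_pos'],s['wrist_force'],s['grip_width'])
M=q(s['orientation']).as_matrix();print(np.degrees(np.arctan2(M[1,2],M[0,2])))
s,im2=shot('side','s4.png')
f=lambda im,x,y,w,h,k:cv2.resize(im[y:y+h,x:x+w],None,fx=k,fy=k,interpolation=cv2.INTER_CUBIC)
p=proj(cam('side'),s['ee_pos']);print(p)
x,y=p.astype(int);cv2.imwrite('pics/s4a.png',f(im2,x-50,y-60,100,90,6))
```

```text
5.8 [0.47297522 0.28440828 0.10306761] [-0.12369417  0.11499863 -2.67834978] 0.053641061143840416
74.20788150156018
[301.1386306  140.23837003]
```

View pics/w4.png

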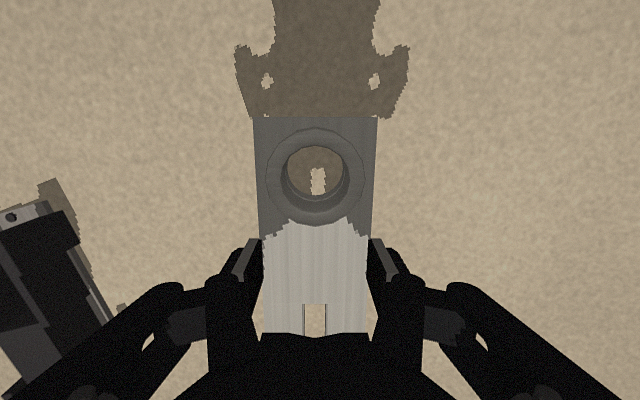

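View pics/s4a.png

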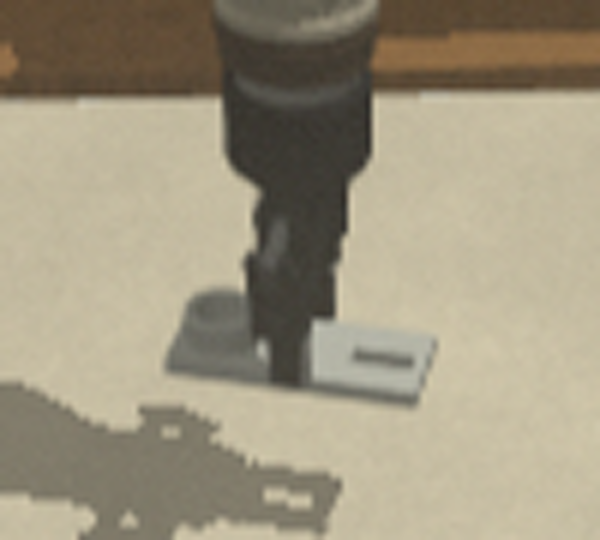

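Run:
```python
from h import *
for n in('w4',):
    im=cv2.imread(f'pics/{n}.png')
    cv2.imwrite('pics/w4a.png',cv2.resize(im[105:345,230:400],None,fx=3.5,fy=3.5,interpolation=cv2.INTER_CUBIC)[:,:])
```

```text
(no output)
```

View pics/w4a.png

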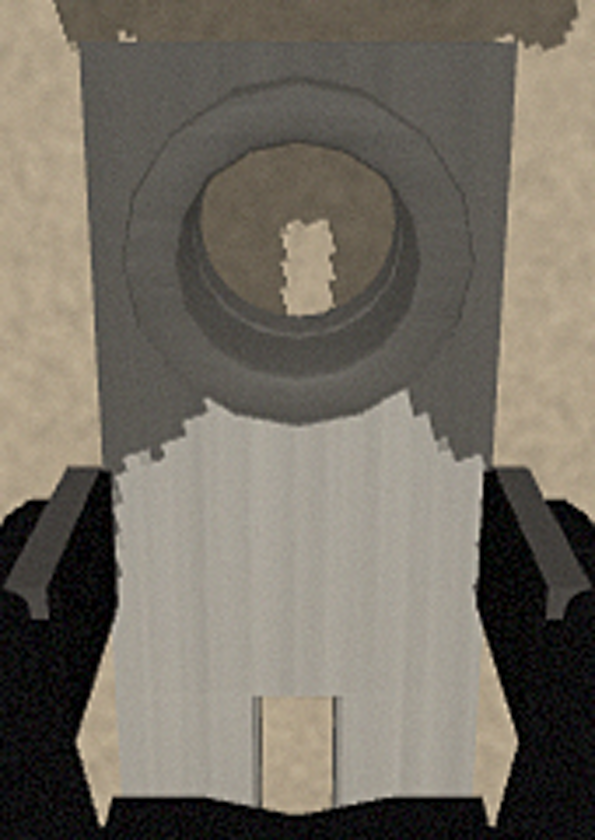

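```bash
cat >> h.py <<'E'
def toolpt(uv,Cz,s):
    "pixel in wrist cam at world height Cz -> tool coords cm"
    return q(s['orientation']).inv().apply(ray(cam('wrist',s),uv,Cz)-s['ee_pos'])*100
E
python3 - <<'E'
from h import *
s=env.observe();zb=s['ee_pos'][2]-.0006
f=lambda u,v,z:toolpt(((u+.5)/3.5-.5+230,(v+.5)/3.5-.5+105),zb+z,s).round(2)
print(q(s['orientation']).as_matrix().round(3))
print('collar',f(298.5,250,.028));print('corners',f(79,42,.01),f(516,42,.01));print('slot edge',f(297,697,.01))
print('sides',f(103,450,.01),f(494,450,.01))
print('nest hover',totool(s,(.5055,.022,.10)))
E
```

```text
[[ 0.962  0.     0.272]
 [-0.272  0.     0.962]
 [ 0.    -1.     0.   ]]
collar [-4.74 -2.74 -0.08]
corners [-7.06 -0.94 -2.88] [-7.06 -0.94  2.7 ]
slot edge [ 2.69 -0.94 -0.1 ]
sides [-1.44 -0.94 -2.88] [-1.44 -0.94  2.73]
nest hover [ 10.38377332  -0.06701087 -24.24363412]
```

Request:
move_arm([
  [1.2,0,-2.8,-2],
  [3.2,0,-7.5,-4],
  [5.4,0,-12.5,-7],
  [7.5,0,-17.5,-10],
  [9.2,0,-21.5,-13],
  [10.2,0,-23.7,-15],
  [10.4,0,-24.2,-15.3],
  [10.4,0,-24.2,-15.3],
])

```text
time: 6.9
ee_pos: [0.5052, 0.0225, 0.0984]
orientation: [0.707, -0.707, 0.004, -0.003]
wrist_force: [-0.4, 1.0, -1.9]
grip_width: 0.0537
```

Run:
```python
from h import *
s,im=shot('wrist','w5.png');print(s['time'],s['ee_pos'],s['wrist_force'],s['grip_width'])
M=q(s['orientation']).as_matrix();print(np.degrees(np.arctan2(M[1,2],M[0,2])))
cv2.imwrite('pics/w5a.png',cv2.resize(im[100:345,210:420],None,fx=2.4,fy=2.4,interpolation=cv2.INTER_CUBIC)[:,:])
s,im=shot('top','t5.png')
cv2.imwrite('pics/t5a.png',cv2.resize(im[165:260,250:335],None,fx=6,fy=6,interpolation=cv2.INTER_CUBIC)[:,:])
```

```text
6.9 [0.50523653 0.02251051 0.09840013] [-0.4072633   0.95118821 -1.90328135] 0.05367622581942349
89.45400365628198
```

View pics/w5.png

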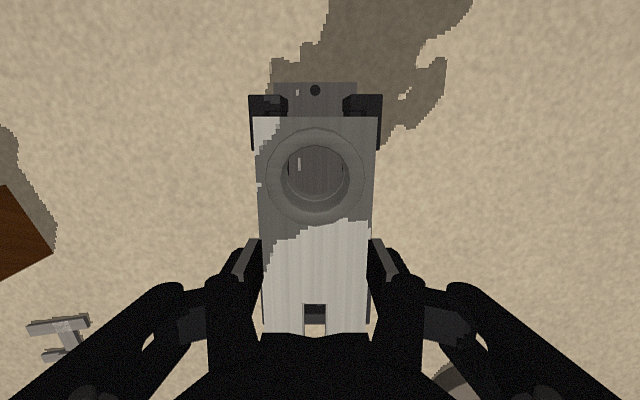

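View pics/w5a.png

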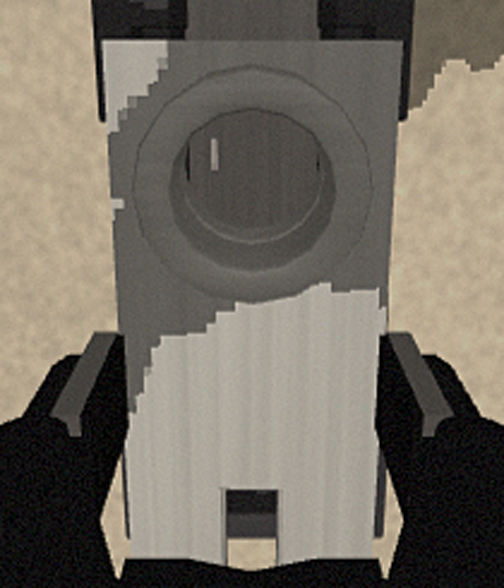

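View pics/t5a.png

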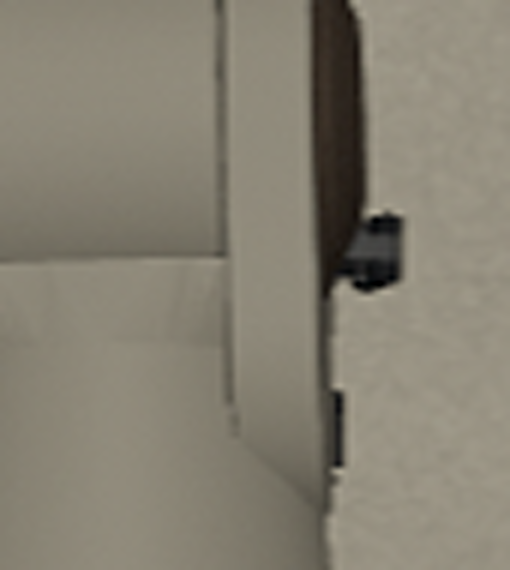

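Run:
```python
from h import *
im=cv2.imread('pics/w5.png')
cv2.imwrite('pics/w5b.png',cv2.resize(im[75:165,235:395],None,fx=5,fy=5,interpolation=cv2.INTER_CUBIC)[:,:])
```

```text
(no output)
```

View pics/w5b.png

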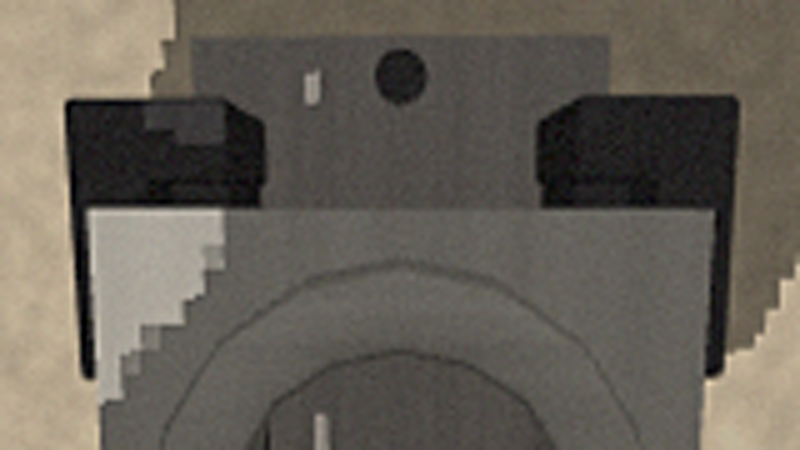

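Run:
```python
from h import *
s=env.observe()
f=lambda u,v,z:toolpt(((u+.5)/5-.5+235,(v+.5)/5-.5+75),z,s).round(2)
for n,u,v,z in[('outer',66,100,.057),('outer',739,97,.057),('sideend',95,375,.057),('sideend',712,375,.057),('inner?',150,182,.057),('inner?',658,182,.057),('gap',264,150,.057),('gap',538,150,.057),('foot',190,36,.006),('foot',610,36,.006),('brk',88,208,s['ee_pos'][2]+.0094),('brk',714,208,s['ee_pos'][2]+.0094)]: print(n,f(u,v,z)[[0,2]])
im=cv2.imread('pics/w5.png')
```

```text
outer [-8.33 -4.13]
outer [-8.37  4.02]
sideend [-5.02 -3.97]
sideend [-5.03  3.9 ]
inner? [-7.38 -3.15]
inner? [-7.38  3.09]
gap [-7.76 -1.74]
gap [-7.76  1.61]
foot [-9.57 -3.29]
foot [-9.57  3.13]
brk [-7.11 -2.87]
brk [-7.11  2.72]
```

Request:
move_arm([
  [0,1.2,0,0],
  [0.02,2.6,0.03,0],
  [0.02,3.6,0.03,0],
  [0.02,4.1,0.03,0],
  [0.02,4.4,0.03,0],
  [0.02,4.6,0.03,0],
  [0.02,4.6,0.03,0],
])

```text
time: 7.88
ee_pos: [0.506, 0.0226, 0.0534]
orientation: [0.707, -0.707, 0.003, -0.003]
wrist_force: [0.2, -0.6, -2.0]
grip_width: 0.054
```

Run:
```python
from h import *
s,im=shot('wrist','w6.png');print(s['time'],s['ee_pos'],s['wrist_force'],s['grip_width'])
cv2.imwrite('pics/w6a.png',cv2.resize(im[75:245,225:405],None,fx=4,fy=3.5,interpolation=cv2.INTER_CUBIC)[:,:])
```

```text
7.875 [0.50604917 0.02261085 0.05343986] [ 0.15471458 -0.61775373 -2.0370859 ] 0.054040371525248085
```

View pics/w6a.png

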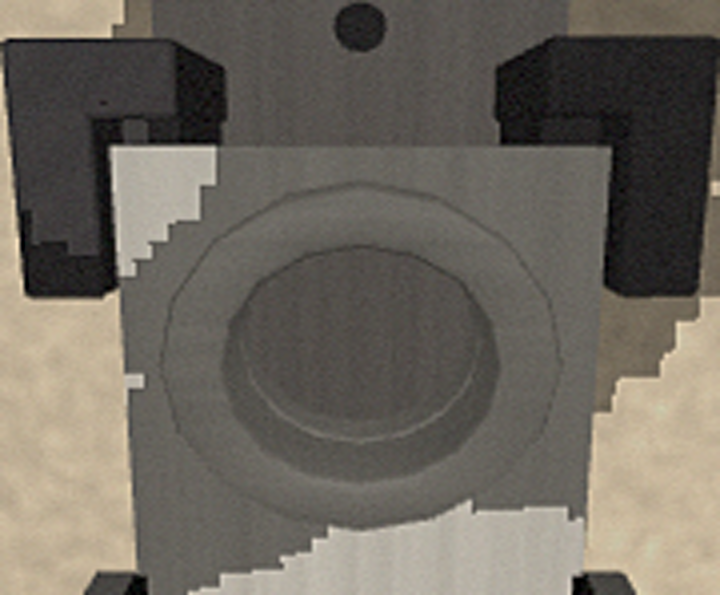

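The bracket sits evenly between the stops, with gaps on both sides and at the end. Lowering the last ~3 mm.

Request:
move_arm([
  [0,0.1,0,0],
  [0,0.2,0,0],
  [0,0.28,0,0],
  [0,0.28,0,0],
])

```text
time: 8.43
ee_pos: [0.506, 0.0227, 0.0507]
orientation: [0.707, -0.707, 0.003, -0.003]
wrist_force: [-1.3, 0.4, -0.4]
grip_width: 0.0535
```

Request:
move_arm([
  [0,0.06,0,0],
  [0,0.1,0,0],
  [0,0.1,0,0],
])

```text
time: 8.8
ee_pos: [0.506, 0.0227, 0.0506]
orientation: [0.707, -0.707, 0.003, -0.003]
wrist_force: [-5.8, -0.2, 9.2]
grip_width: 0.0536
```

Request:
move_arm([
  [0,0,0,0],
  [0,0,0,0],
  [0,0,0,0],
  [0,0,0,0],
  [0,-2,0,0],
  [0,-6,0,0],
  [0,-10,0,0],
  [0,-14,0,0],
], hand=8.5)

```text
time: 9.8
ee_pos: [0.5058, 0.0226, 0.1907]
orientation: [-0.707, 0.707, -0.003, 0.003]
wrist_force: [0.4, 0.0, -0.2]
grip_width: 0.0848
```

Run:
```python
from h import *
s,im=shot('wrist','w7.png');print(s['time'],s['ee_pos'],s['wrist_force'],s['grip_width'])
s,im2=shot('side','s7.png')
cv2.imwrite('pics/s7a.png',cv2.resize(im2[170:240,270:360],None,fx=7,fy=7,interpolation=cv2.INTER_CUBIC)[:,:])
```

```text
9.8 [0.50582688 0.02264916 0.19073436] [ 0.4268153   0.01951625 -0.16724471] 0.08480661594827205
```

View pics/w7.png

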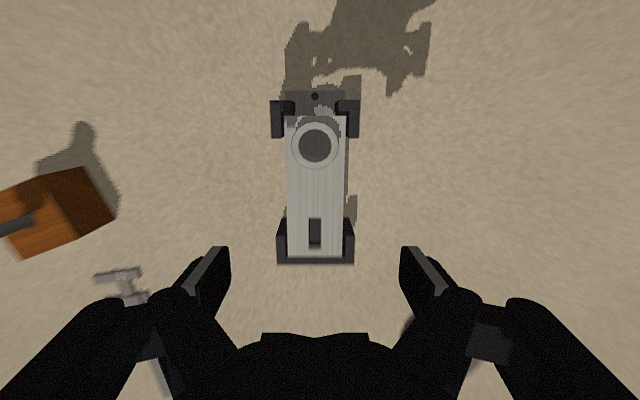

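View pics/s7a.png

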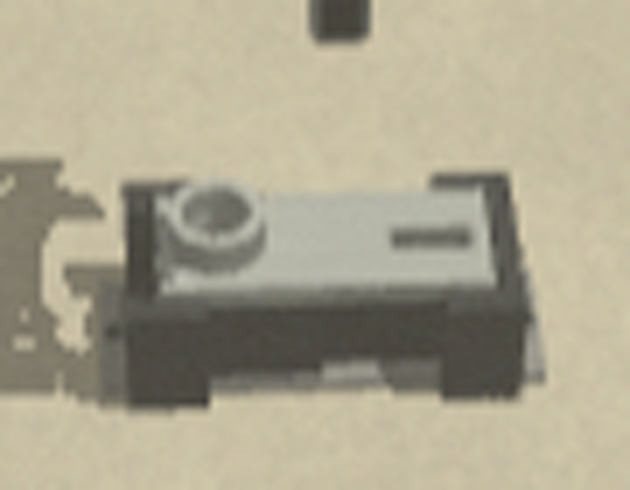

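Bracket lies seated in the nest, collar at (316,146) over the open end. I'll measure the collar precisely.

Run:
```python
from h import *
im=cv2.imread('pics/w7.png')
cv2.imwrite('pics/w7a.png',cv2.resize(im[85:175,270:365],None,fx=6,fy=6,interpolation=cv2.INTER_CUBIC)[:,:])
```

```text
(no output)
```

View pics/w7a.png

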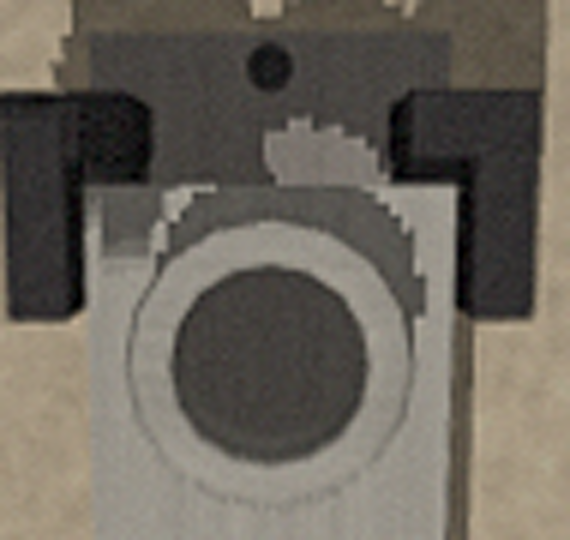

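Run:
```python
from h import *
s=env.observe();W=cam('wrist',s)
f=lambda u,v,z:ray(W,((u+.5)/6-.5+270,(v+.5)/6-.5+85),z)
print(f(270.5,364,.078),np.linalg.norm(f(171,364,.078)-f(369,364,.078)),np.linalg.norm(f(270,265,.078)-f(270,464,.078)))
print('near corners',f(90,186,.06),f(458,186,.06),'nest inner',f(84,155,.057),f(468,155,.057))
print('holder/probe rel', totool(s,(.534,-.2645,.30)), totool(s,(.534,-.2645,.26)))
print(q(s['orientation']).as_matrix().round(4))
```

```text
[0.46286141 0.02241442 0.078     ] 0.029325681327039662 0.02917076995928971
near corners [ 0.4374895 -0.0051481  0.06     ] [0.43796483 0.05149231 0.06      ] nest inner [ 0.43290069 -0.00620042  0.057     ] [0.4333996  0.05324958 0.057     ]
holder/probe rel [  2.96169452 -10.59357085 -28.69361154] [  2.93579723  -6.59365488 -28.69485234]
[[ 9.999e-01  6.500e-03  8.600e-03]
 [-8.600e-03  3.000e-04  1.000e+00]
 [ 6.500e-03 -1.000e+00  3.000e-04]]
```

Run:
```python
from h import *
s,im=shot('wrist','w8.png');print(s['time'],s['ee_pos'],q(s['orientation']).as_matrix().round(4),s['qvel'].round(4))
cv2.imwrite('pics/w8a.png',cv2.resize(im[85:175,270:365],None,fx=6,fy=6,interpolation=cv2.INTER_CUBIC)[:,:])
s,im=shot('top','t8.png')
cv2.imwrite('pics/t8a.png',cv2.resize(im[165:260,250:335],None,fx=6,fy=6,interpolation=cv2.INTER_CUBIC)[:,:])
```

```text
9.9 [0.50753487 0.02270687 0.19396377] [[ 9.999e-01  6.500e-03  8.600e-03]
 [-8.600e-03  3.000e-04  1.000e+00]
 [ 6.500e-03 -1.000e+00  3.000e-04]] [ 0.0006  0.0203 -0.0841 -0.0609  0.0001 -0.0023]
```

View pics/w8a.png

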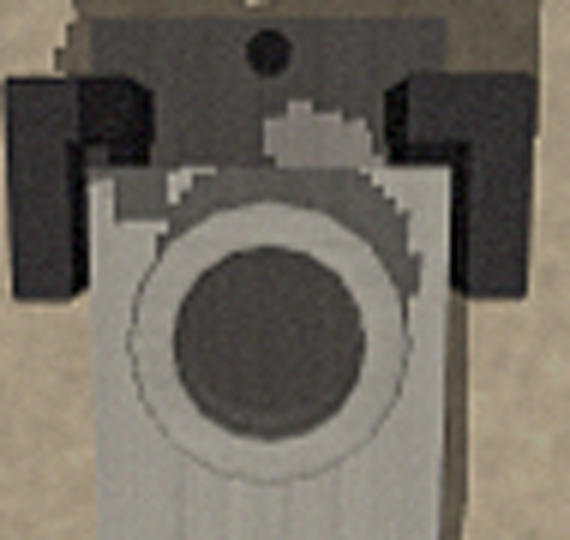

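View pics/t8a.png

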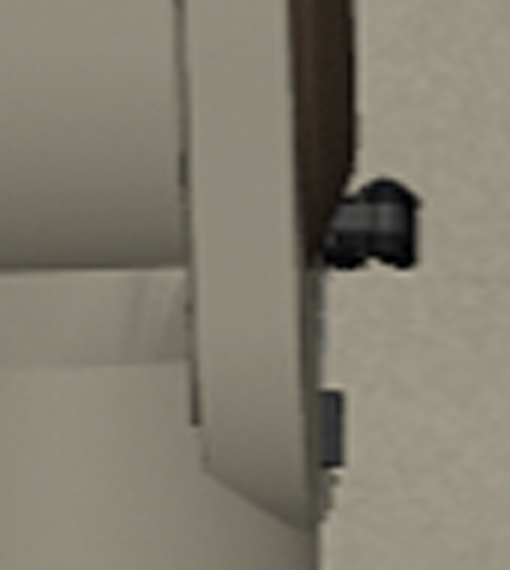

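Request:
move_arm([
  [0,-2,0,0],
  [0,-2,0,0],
  [0,-2,0,0],
  [0,-2,0,0],
])

```text
time: 10.5
ee_pos: [0.5056, 0.0226, 0.2084]
orientation: [-0.707, 0.707, -0.004, 0.003]
wrist_force: [-1.2, -0.2, -0.0]
grip_width: 0.0851
```

Run:
```python
from h import *
s,im=shot('wrist','w9.png');print(s['time'],s['ee_pos'],q(s['orientation']).as_matrix().round(4),s['qvel'].round(4))
p=proj(cam('wrist',s),(.4618,.0227,.078));print(p)
cv2.imwrite('pics/w9a.png',cv2.resize(im[85:175,270:365],None,fx=6,fy=6,interpolation=cv2.INTER_CUBIC)[:,:])
```

```text
10.5 [0.50563425 0.0226299  0.20838975] [[ 1.0e+00 -1.4e-03  8.6e-03]
 [-8.6e-03 -0.0e+00  1.0e+00]
 [-1.4e-03 -1.0e+00 -1.0e-04]] [ 0.0003 -0.0001  0.0059  0.0054 -0.001   0.0017]
[315.0978883 145.5270002]
```

View pics/w9a.png

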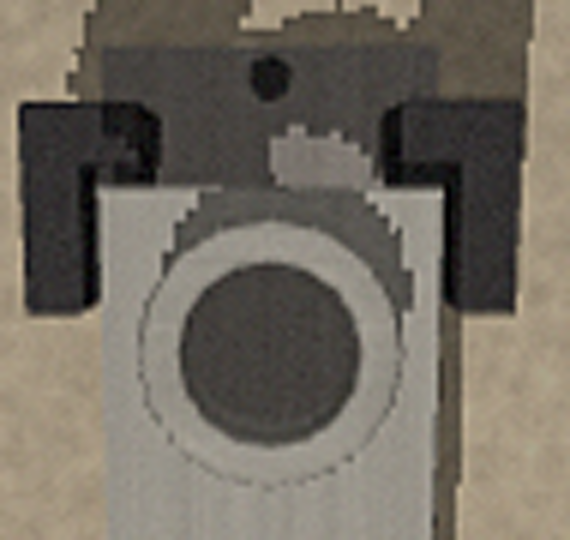

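Request:
move_arm([
  [0.3,-2,-2,0],
  [0.8,-4,-7,0],
  [1.4,-4.2,-13,0],
  [2.1,-4.2,-19,0],
  [2.7,-4.2,-25,0],
  [3.1,-4.2,-28,0],
  [3.1,-4.2,-28.7,0],
  [3.1,-4.2,-28.7,0],
])

```text
time: 11.55
ee_pos: [0.5343, -0.2644, 0.2511]
orientation: [0.707, -0.707, 0.003, -0.003]
wrist_force: [0.6, 1.0, -0.5]
grip_width: 0.0853
```

Run:
```python
from h import *
s,im=shot('wrist','w10.png');print(s['time'],s['ee_pos'],s['qvel'].round(4))
print(proj(cam('wrist',s),(.534,-.2645,.1695)))
print(proj(cam('wrist',s),(.534,-.2645,.06)))
s,im=shot('top','t10.png')
```

```text
11.55 [ 0.53433768 -0.2643876   0.25110762] [ 0.0228 -0.0164 -0.0072  0.0016  0.0025  0.0049]
[315.34308539 205.30825959]
[315.04683046 177.24762328]
```

View pics/w10.png

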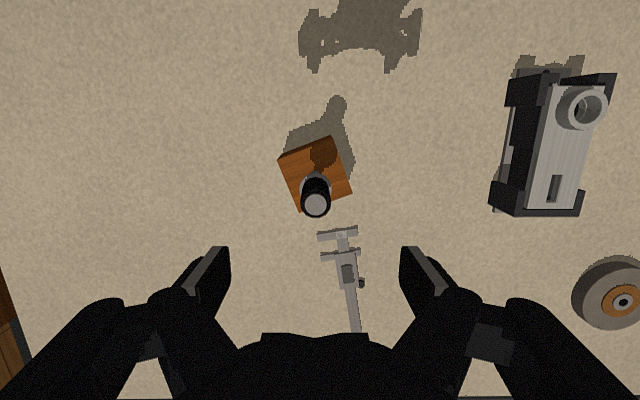

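View pics/t10.png

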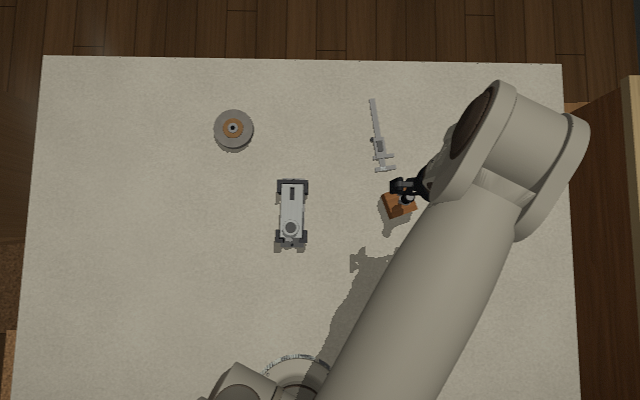

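Cap seen at (316,205), predicted (315.3,205.3). Descending.

Request:
move_arm([
  [0,2,0.05,0],
  [0,6,0.05,0],
  [0,9.5,0.05,0],
  [0,11.6,0.05,0],
  [0,12.3,0.05,0],
  [0,12.3,0.05,0],
  [0,12.3,0.05,0],
])

```text
time: 12.52
ee_pos: [0.535, -0.2641, 0.1298]
orientation: [-0.707, 0.707, -0.002, 0.003]
wrist_force: [0.1, 0.3, 1.4]
grip_width: 0.0849
```

Run:
```python
from h import *
s,im=shot('wrist','w11.png');print(s['time'],s['ee_pos'],s['qvel'].round(4))
W=cam('wrist',s)
print(proj(W,(.534,-.2645,.1695)), proj(W,(.534,-.2645,.06)))
```

```text
12.525 [ 0.53503255 -0.26405704  0.12983148] [-0.0048  0.0032  0.0021 -0.0019  0.0002  0.0005]
[315.35052365 292.83056619] [315.0764737  208.85570506]
```

View pics/w11.png

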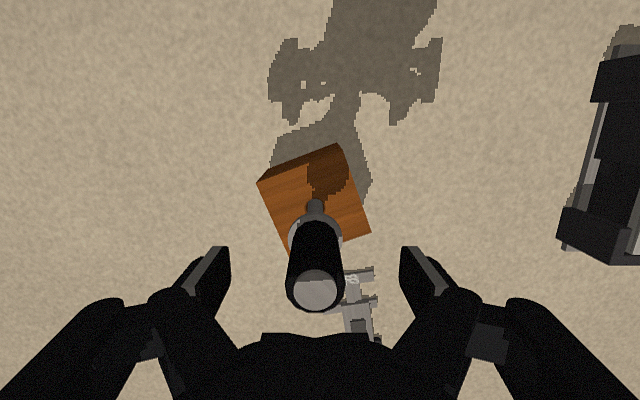

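Request:
move_arm([
  [-0.1,0.2,0,0],
  [-0.1,0.2,0,0],
  [-0.1,0.2,0,0],
  [-0.1,0.2,0,0],
  [-0.1,0.2,0,0],
  [-0.1,0.2,0,0],
  [-0.1,0.2,0,0],
  [-0.1,0.2,0,0],
], hand=2, force=60)

```text
time: 13.58
ee_pos: [0.5336, -0.2641, 0.1267]
orientation: [-0.707, 0.707, -0.003, 0.003]
wrist_force: [-0.6, 0.9, 3.7]
grip_width: 0.0253
```

Run:
```python
from h import *
s,im=shot('wrist','w12.png');print(s['time'],s['ee_pos'],s['wrist_force'],s['moment'],s['grip_width'])
```

```text
13.575 [ 0.53358145 -0.2641128   0.12668094] [-0.64589142  0.92168406  3.65882137] [ 0.06575241  0.03168725 -0.0271788 ] 0.02527477561219633
```

View pics/w12.png

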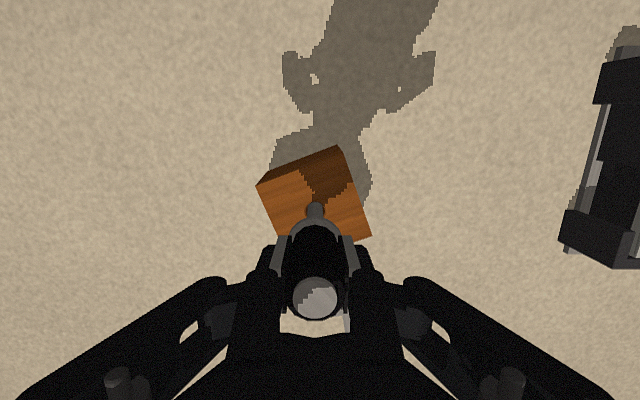

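Request:
move_arm([
  [0,-0.8,0,0],
  [0,-2.5,0,0],
  [0,-4.5,0,0],
  [0,-7,0,0],
  [0,-10,0,0],
  [0,-12,0,0],
  [0,-12,0,0],
  [0,-12,0,0],
])

```text
time: 14.62
ee_pos: [0.5334, -0.2641, 0.2459]
orientation: [0.707, -0.707, 0.003, -0.003]
wrist_force: [0.4, 0.5, -1.7]
grip_width: 0.0248
```

Run:
```python
from h import *
s,im=shot('wrist','w13.png');print(s['time'],s['ee_pos'],s['wrist_force'],s['moment'],s['grip_width'])
print(totool(s,(.46,.0226,s['ee_pos'][2])))
W=cam('wrist',s);p=s['ee_pos']
print('rod tip/flange predicted',[proj(W,p+[0,0,d]) for d in (-.117,-.012)])
s,im=shot('side','s13.png')
C=cam('side');p=s['ee_pos'];pp=proj(C,p);print(pp,[proj(C,p+[0,0,d]) for d in (-.117,-.012)])
x,y=pp.astype(int);cv2.imwrite('pics/s13a.png',cv2.resize(im[y-40:y+60,x-45:x+45],None,fx=6,fy=6,interpolation=cv2.INTER_CUBIC))
print(x-45,y-40)
```

```text
14.625 [ 0.53341713 -0.26405625  0.24585878] [ 0.44351932  0.48464295 -1.67793585] [-0.00312587 -0.00984151  0.00372212] 0.024767961394898518
[-7.58687089e+00  1.27569713e-02  2.86017135e+01]
rod tip/flange predicted [array([315.37111556, 194.19794998]), array([315.92344105, 241.83088479])]
[338.89946054 236.83363159] [array([336.10436831, 269.84751535]), array([338.58775151, 240.51534397])]
293 196
```

View pics/w13.png

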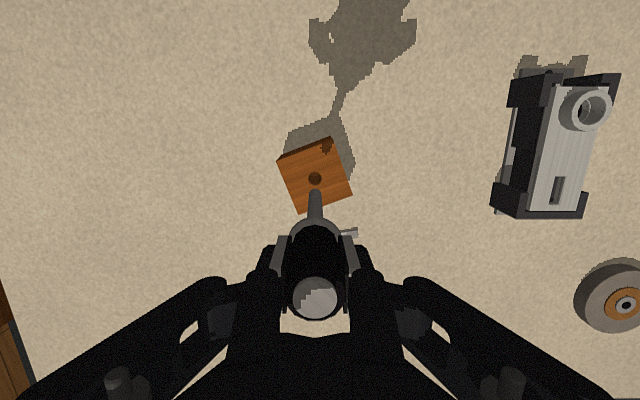

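View pics/s13a.png

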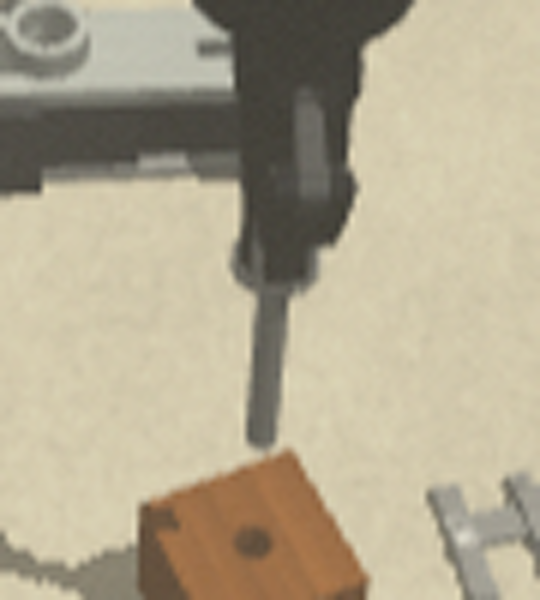

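Request:
move_arm([
  [-0.5,0,2,0],
  [-1.7,0,6.5,0],
  [-3.1,0,11.5,0],
  [-4.4,0,16.5,0],
  [-5.7,0,21.5,0],
  [-6.9,0,26,0],
  [-7.5,0,28.2,0],
  [-7.6,0,28.6,0],
])

```text
time: 15.72
ee_pos: [0.4593, 0.0237, 0.246]
orientation: [-0.707, 0.707, -0.002, 0.002]
wrist_force: [-0.7, -0.3, -1.3]
grip_width: 0.0247
```

Request:
move_arm([
  [0,0,0,0],
  [0,0,0,0],
  [0,0,0,0],
])

```text
time: 16.1
ee_pos: [0.4601, 0.0218, 0.2463]
orientation: [-0.707, 0.707, -0.004, 0.003]
wrist_force: [0.2, 0.4, -1.6]
grip_width: 0.0249
```

Run:
```python
from h import *
s,im=shot('wrist','w14.png');print(s['time'],s['ee_pos'],s['qvel'].round(4),s['grip_width'])
M=q(s['orientation']).as_matrix();print(M.round(4))
cv2.imwrite('pics/w14a.png',cv2.resize(im[120:240,255:375],None,fx=5,fy=5,interpolation=cv2.INTER_CUBIC))
s,im=shot('side','s14.png')
C=cam('side');p=s['ee_pos'];pp=proj(C,p);print(pp)
cv2.imwrite('pics/s14a.png',cv2.resize(im[150:230,260:340],None,fx=7,fy=7,interpolation=cv2.INTER_CUBIC))
s,im=shot('top','t14.png')
cv2.imwrite('pics/t14a.png',cv2.resize(im[165:260,250:335],None,fx=6,fy=6,interpolation=cv2.INTER_CUBIC)[:,:])
```

```text
16.1 [0.4600922  0.02184799 0.24632408] [ 0.0031 -0.0003 -0.0018  0.0018  0.0023  0.0019] 0.024943394352159354
[[ 1.0e+00 -3.0e-04  9.8e-03]
 [-9.8e-03 -1.0e-04  1.0e+00]
 [-3.0e-04 -1.0e+00 -1.0e-04]]
[299.53311921 153.89783188]
```

View pics/w14a.png

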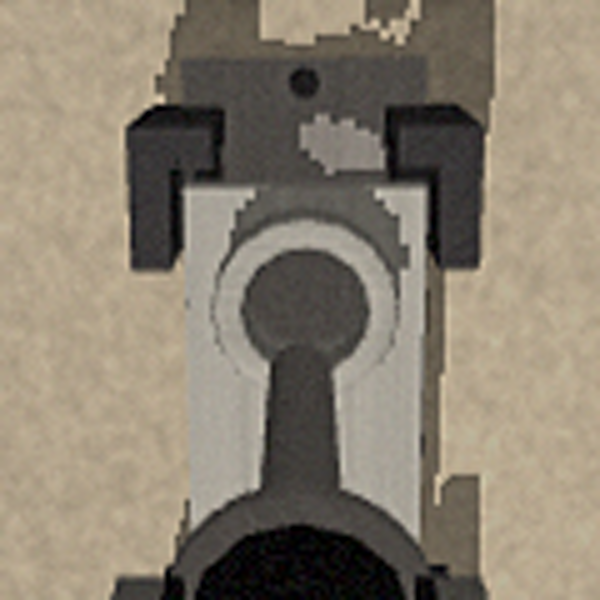

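View pics/s14a.png

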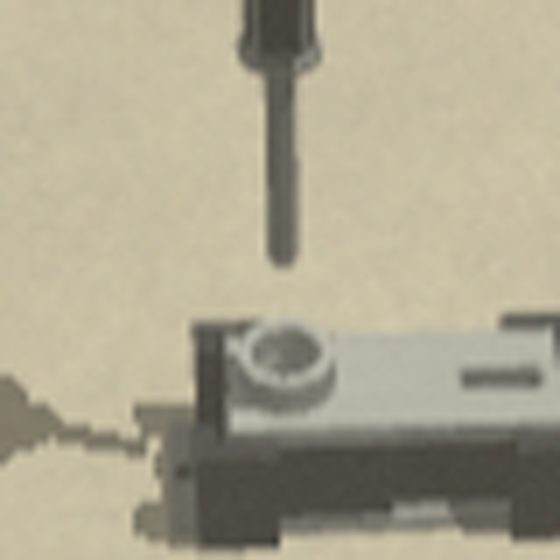

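View pics/t14a.png

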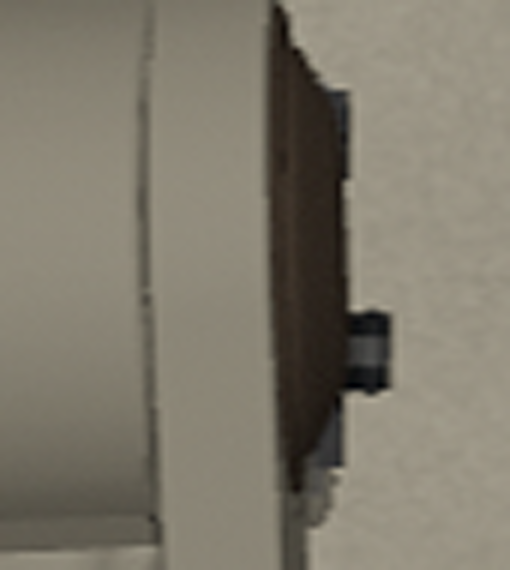

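Run:
```python
from h import *
s=env.observe();W=cam('wrist',s);S=cam('side');p=s['ee_pos'];zt=p[2]-.1167
print('tip z',zt)
cw=lambda u,v:((u+.5)/5-.5+255,(v+.5)/5-.5+120)
cs=lambda u,v:((u+.5)/7-.5+260,(v+.5)/7-.5+150)
un=lambda p:((p-[255-.5,120-.5])*5).round(1)
us=lambda p:((p-[260-.5,150-.5])*7).round(1)
# wrist
print('tip rim front from pix',ray(W,cw(301.5,345),zt)+[.006,0,0])
print('bore wrist',ray(W,cw(305.5,311),.078))
th=np.linspace(0,2*np.pi,73)
circ=np.array([[.014*np.cos(t),.014*np.sin(t),0] for t in th])
for bx,by in((.46,.0226),):
  e=np.array([un(proj(W,c+[bx,by,.078])) for c in circ]);print('bore pred box',e.min(0),e.max(0))
  e=np.array([un(proj(W,c*1.5+[bx,by,.078])) for c in circ]);print('collar',e.min(0),e.max(0))
  e=np.array([us(proj(S,c*1.5+[bx,by,.078])) for c in circ]);print('side collar',e.min(0),e.max(0))
  e=np.array([us(proj(S,c*6/14+[p[0],p[1],zt])) for c in circ]);print('side tip',e.min(0),e.max(0))
  e=np.array([us(proj(S,c*6/14+[p[0],p[1],zt+.1])) for c in circ]);print('side rod+100',e.min(0),e.max(0))
  e=np.array([un(proj(W,c*6/14+[p[0],p[1],zt])) for c in circ]);print('wrist tip',e.min(0),e.max(0))
```

```text
tip z 0.12971358097209387
tip rim front from pix [0.46060103 0.02171738 0.12971358]
bore wrist [0.46007186 0.02261889 0.078     ]
bore pred box [242.8 248.8] [369.1 372. ]
collar [211.2 217. ] [400.6 401.9]
side collar [234.9 320.6] [336.6 391.4]
side tip [269.3 253.5] [299.3 273.7]
side rod+100 [264.7  56. ] [296.7  76. ]
wrist tip [272.5 342.5] [336.6 404.3]
```

Request:
move_arm([
  [0,0,0.08,0],
  [0,1.5,0.08,0],
  [0,3,0.08,0],
  [0,4,0.08,0],
  [0,4,0.08,0],
  [0,4,0.08,0],
  [0,4,0.08,0],
])

```text
time: 17.12
ee_pos: [0.4602, 0.0234, 0.207]
orientation: [0.707, -0.707, 0.003, -0.003]
wrist_force: [0.5, 0.2, -0.7]
grip_width: 0.0243
```

Run:
```python
from h import *
s,im=shot('wrist','w15.png');print(s['time'],s['ee_pos'],s['grip_width'],s['wrist_force'])
cv2.imwrite('pics/w15a.png',cv2.resize(im[120:240,255:375],None,fx=5,fy=5,interpolation=cv2.INTER_CUBIC))
s,im=shot('side','s15.png')
cv2.imwrite('pics/s15a.png',cv2.resize(im[150:230,260:340],None,fx=7,fy=7,interpolation=cv2.INTER_CUBIC))
```

```text
17.125 [0.46018062 0.02336387 0.20701027] 0.024336488539234914 [ 0.49029401  0.23316001 -0.73928003]
```

View pics/w15a.png

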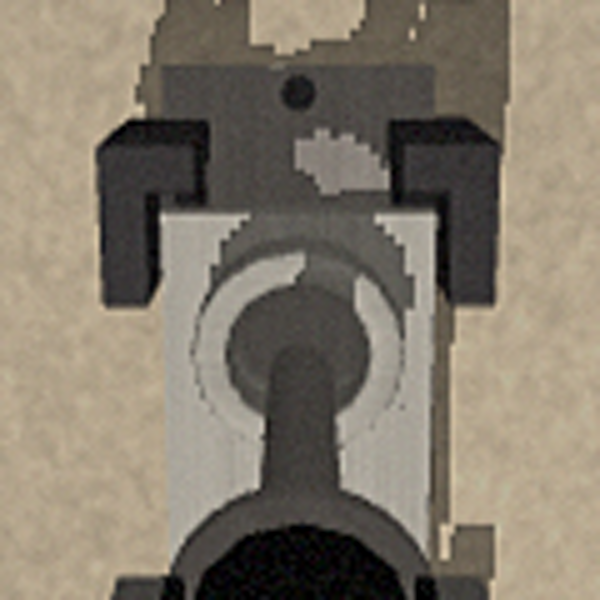

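View pics/s15a.png

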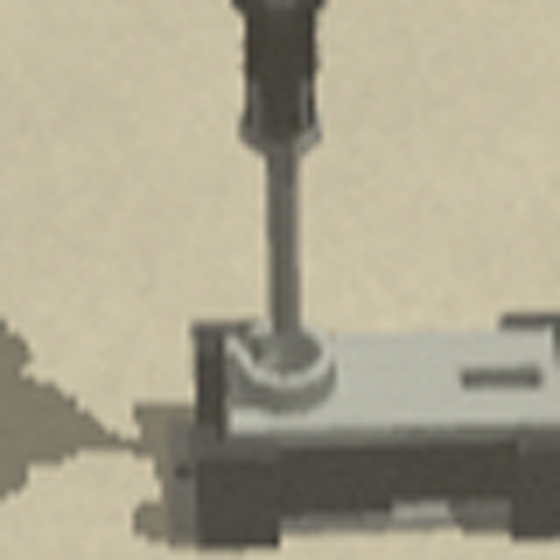

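Rod and bore are aligned in both views (side 285 vs 285; wrist 301.5 vs 299.5 of a 5× crop). Lowering through the collar.

Request:
move_arm([
  [0,0.3,-0.04,0],
  [0,1.2,-0.04,0],
  [0,2.4,-0.04,0],
  [0,3.6,-0.04,0],
  [0,4.7,-0.04,0],
  [0,5.4,-0.04,0],
  [0,5.6,-0.04,0],
  [0,5.6,-0.04,0],
])

```text
time: 18.23
ee_pos: [0.46, 0.023, 0.1506]
orientation: [0.707, -0.707, 0.003, -0.003]
wrist_force: [-0.7, 0.3, -1.9]
grip_width: 0.0245
```

Request:
move_arm([
  [0,0,0,0],
  [0,0,0,0],
  [0,0,0,0],
])

```text
time: 18.6
ee_pos: [0.46, 0.023, 0.1507]
orientation: [0.707, -0.707, 0.003, -0.003]
wrist_force: [-0.4, 0.0, -1.6]
grip_width: 0.0245
```

Run:
```python
from h import *
s,im=shot('wrist','w16.png');print(s['time'],s['ee_pos'],s['grip_width'],s['wrist_force'],s['qvel'].round(4))
print(q(s['orientation']).as_matrix().round(4)[:,1])
cv2.imwrite('pics/w16a.png',cv2.resize(im[120:240,255:375],None,fx=5,fy=5,interpolation=cv2.INTER_CUBIC))
W=cam('wrist',s);th=np.linspace(0,6.28,73);p=s['ee_pos']
circ=np.array([[.014*np.cos(t),.014*np.sin(t),0] for t in th])
un=lambda p:((p-[255-.5,120-.5])*5).round(1)
for c0,k in(((.46,.0226,.078),1),((.46,.0226,.05),1),((p[0],p[1],.078),6/14),((p[0],p[1],p[2]-.1167),6/14)):
  e=np.array([un(proj(W,c*k+c0)) for c in circ]);print(e.min(0),e.max(0))
s,im=shot('side','s16.png')
cv2.imwrite('pics/s16a.png',cv2.resize(im[150:230,260:340],None,fx=7,fy=7,interpolation=cv2.INTER_CUBIC))
```

```text
18.6 [0.46003903 0.02295149 0.15067028] 0.024514433797234527 [-0.37789144  0.0036603  -1.56682348] [-0.0004  0.0011 -0.0022 -0.0001  0.002   0.0007]
[ 3.e-04  0.e+00 -1.e+00]
[214.5 362. ] [391.8 530.4]
[223.5 320.2] [382.1 472.3]
[267.4 411.5] [343.3 483.7]
[272.5 342.3] [336.6 404. ]
```

View pics/w16a.png

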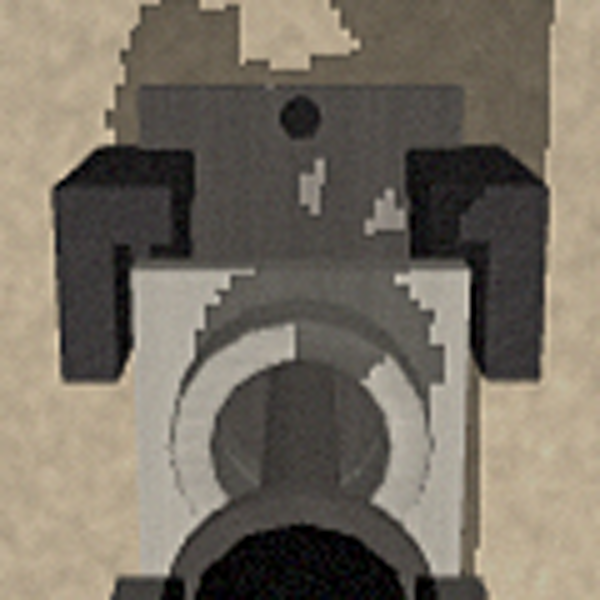

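View pics/s16a.png

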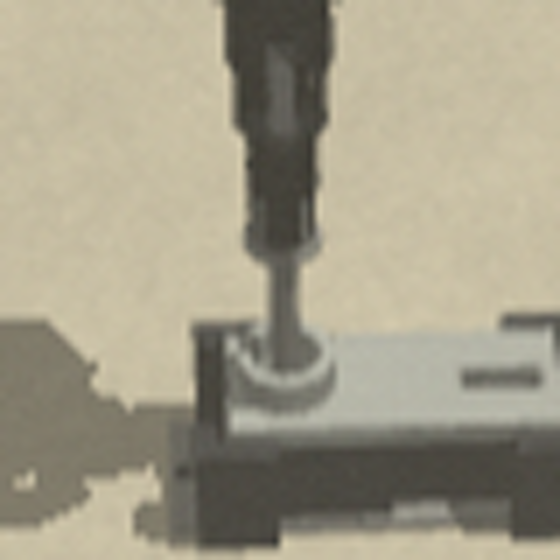

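Run:
```python
from h import *
s=env.observe();print(s['time'],s['ee_pos'],s['grip_width'],np.abs(s['qvel']).max())
S=cam('side');print('flange bottom centre pred crop',(proj(S,(.46,.023,s['ee_pos'][2]-.0117))-[259.5,149.5])*7)
print(env.hand_in())
```

```text
18.7 [0.45998477 0.02294481 0.15057471] 0.024593470830172603 0.001473480212122749
flange bottom centre pred crop [283.79091255 245.09123961]
the job is handed in; nothing more can be done
None
```

I laid the bracket in the nest with its collar over the open end and released it. Then I drew the probe from its holder, lowered it through the collar, and handed the job in at 18.7 s while still holding it there. No verdict was reported.

**Last checks:**
- **Centring:** the tool stood at (0.4600, 0.0229) m and I measured the bore at about (0.4600, 0.0226) m. The rod looked centred to about 0.5 mm in the wrist and side views.
- **Tip height:** about 34 mm above the bench, or 16 mm below the bracket's underside. This is worked out from the grip height, and the flange's position in the side view agreed with it.
- **Motion and contact:** the arm was still (joint speeds below 0.002 rad/s). The wrist force readings showed no sign of contact while lowering, and the bracket stayed seated.

**Disagreements:** one earlier bore reading was about 2.5 mm off in x because the arm was still moving. Readings taken once the arm had settled agreed within 1 mm, and I used those. I did not measure the caliper, wheel and jar again at the end, but the arm did not go near them.

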